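# Charge the flat hand pump until its pin stands out

### The arm

A 6-joint arm with a two-finger parallel gripper is mounted at the origin on the work surface. World frame = base frame: x ahead of the robot, y to its left, z up, the work surface at z = 0. Lengths are in m, angles in rad, forces in N, time in s.
With the tool pointing down it reaches from about 0.35 to 0.775 m from the base axis. Payload 7.3 kg.
Tool frame: the origin (TCP) lies at the very end of the fingers, on their centre line; the grasp point (between the pads) lies 19 mm behind it; z points along the fingers, y is the line along which they close (so a half turn about z gives the same grasp; the last joint's range is limited). The gripper opens to 92 mm and grips with 3 to 60 N. Pads are 19 mm wide; open, the fingers measure 130 mm over their backs; the gripper's body (75 mm by 190 mm) begins 47 mm behind the grasp point.
Start: joints at [0.968, 0.342, 1.524, -0, 1.275, -0.146], TCP at [0.232, 0.471, 0.227] pointing down, gripper open.
Joint ranges: [-2.53, 2.53], [-0.77, 2.02], [0.04, 2.7], [-1, 4.14], [0.28, 2.66], [-3.11, 3.11]. Speed limits (rad/s): [2.57, 2.57, 3.14, 3.14, 3.14, 3.14].

### API

Orientations are given as [roll, pitch, yaw] about the fixed x, y, z axes, in that order (R = Rz(yaw) Ry(pitch) Rx(roll)).
In Python, from cell import robot gives the robot as it stands.
- The arm moves only by the tool apply_moves, never from a script. Its argument "rows" is a list of rows, each an object with "xyz": the shift along the tool's x, y, z in mm, a list of three; "turn": the turn about the tool's z in rad. A call has 1 to 10 rows; each row shifts and turns the commanded pose from where the row before left it, along the tool's axes as they then stand; what a row does not reach is not made up. A row lasts 1/8 s, in which the tool goes at most 62.5 mm and 10.7 degrees, less where a joint would pass 70% of its speed; a pose out of reach is approached as far as the arm can. A call with a gripper value outside its range is refused whole. "gripper" is the opening, from 0 (shut) to 1 (fully open), set as the call begins (left out, the last holds). The fingers move at their own pace and stop on an object; "newtons" is the grip in N (left out, the last holds). Time passes only in rows, so rows that do not move let the fingers close. It gives the time, the measured TCP pose, the force and the opening at its end, in the units of the state.
- robot.observe(): the state, without advancing time (a new reading comes with each control period).
- robot.read_camera(name): name is "side" or "top"; returns a dict with "frame" (480x640x3 uint8, blue, green, red), "mtx" (3x3 intrinsics, pixels), "distortion" ([k1, k2, p1, p2, k3] as OpenCV has them; the pictures are not rectified), "R" (3x3) and "t" (3): a world point X has camera coordinates R X + t. Camera axes: x right, y down, z forward; pixel columns grow to the right and rows downward; lengths in m; the calibration is good to about 2 mm. A picture is of the moment at which its call begins. There is no depth.
- robot.hand_in(): hands the job in, once; it reports no verdict.
The state is a dict: "time": time; "qpos": joint angles; "qvel": joint speeds; "joint_efforts": joint torques, N m; "tool_pos": TCP position; "tool_rot": TCP orientation; "contact_force": force on the tool from outside, world axes, zero at the start; "torque": the same for the moment, N m; "opening": finger opening in m.
Only numpy, scipy, OpenCV 4.12 (cv2) and the standard library are available. Lean on these libraries where they do the work, as an engineer would, in place of code of your own. Each camera call takes 0.05 s, during which the arm holds its last target. There are 200 camera calls.

### The job

One of the two hand pressure pumps on the bench is flat: its indicator pin is sunk and its vent arm points straight out of its front. With the fingertips, first push its vent arm round until it lies fully across the front of the pump (shut), then push the plunger all the way down and let it come all the way back up, again and again, until the pin stands fully out; leave the plunger up and the vent shut. Only push: do not touch the pins, leave the other pump alone, and do not lift or shove any of the glassware and other things standing about.

Things in the scene. Friction and masses are not known exactly. Their poses are not given: they have to be found in the camera images.
- pump_a: the flat hand pressure pump, fixed to the bench: grey foot plate 165 (x) x 150 (y) x 12 mm, white housing 84 x 136 mm, top at 72 mm. Origin: on the bench under the housing's centre; z up. Front (-x): vent valve; plunger at y +35 mm, pin at y -35 mm (both x = 0). The pumps look alike, but only this one's pin is sunk and vent arm points out of the front; it may be the left or the right one
- plunger_a (a joint): its plunger's travel: 0 = up, 0.022 m = down at the stop. Spring 5 N at the top, 11 N at the bottom; rises by itself when let go. With the vent shut each full down stroke lifts the pin about 9 mm; strokes under about 19 mm, or not let fully up between, may miss a click. 3 to 6 full strokes are needed; extra ones do no harm. With the vent open strokes do nothing
- plunger_a_top (a point): the centre of the flat top (44 mm across) of the plunger's grey mushroom cap (60 mm across, on a vertical steel rod), 142 mm above the bench when up; moves down with the plunger
- vent_a (a joint): angle of its vent arm: 0 to 0.3 = open (arm points out of the pump's front, -x), 1.571 rad = shut, at its stop (arm lies across the front, pointing to the pin's side, -y). It turns about a vertical axis, counter-clockwise seen from above as it shuts, needs about 1.2 N at its knob and stays where it is left
- vent_a_pivot (a point): a point on the vertical axis of the vent arm, 65 mm in front of the housing's centre, 112 mm above the bench (the height of the top of the arm's knob)
- vent_a_knob (a point): the centre of the top of the upright knob at the end of the vent arm: grey, 14 mm thick, from 78 to 112 mm above the bench, 52 mm from the pivot. The arm is a flat steel bar 14 mm wide, 78 to 85 mm above the bench; nothing stands under the knob but the foot plate
- pin_a (a joint): how far its indicator pin is out: 0 = sunk, 0.045 m = fully out (stop at 0.047). Upright steel pin 9 mm thick with a 17 mm cap, in a 26 mm collar whose top is 78 mm above the bench; starts between 0 and 0.020, stays where it is. A dark ring round it clears the collar when it is fully out. Only looked at, never touched
- pin_a_top (a point): the top of that pin's cap, 83 mm above the bench when sunk, 128 mm when fully out
- plunger_b (a joint): travel of the plunger of the other pump, which is already charged (pin out, vent shut); 0 = up, 0.022 m = down; to be left alone
- plunger_b_top (a point): the centre of the top of that pump's plunger cap, 142 mm above the bench; that pump is the same size and shape as pump_a
- vent_b (a joint): angle of the other pump's vent arm, shut at about 1.55 rad; to be left alone
- pin_b (a joint): the other pump's indicator pin, fully out at 0.045 m; to be left alone
- pin_b_top (a point): the top of the other pump's pin, 128 mm above the bench
- beaker: an empty glass beaker, 64 mm across, 85 mm high; loose, a bystander; origin at the centre of its underside
- timer: a flat bench timer, 45 x 65 x 20 mm; loose, a bystander; origin at the centre of its underside
- reagent_bottle: an amber reagent bottle, 76 mm across, 160 mm high; loose, a bystander; origin at the centre of its underside
- wash_bottle: a white plastic bottle, 60 mm across, 150 mm high; loose, a bystander; origin at the centre of its underside
- flask: a conical glass flask, 80 mm across the foot, 124 mm high; loose, a bystander; origin at the centre of its underside
- dish: a white porcelain bowl, 80 mm across, 32 mm high; loose, a bystander; origin at the centre of its underside
- jar: a small white screw jar, 52 mm across, 60 mm high; loose, a bystander; origin at the centre of its underside
Not all that is in view belongs to the job. Leave any yellow look-alike of the part that bears plunger_b alone. What is shaped like the pump_a but yellow is not meant.

How it is judged:
On the way, in this order (a step that is already met when the one before it is completed fails the run):
1. the vent arm of the flat pump is pushed shut before its pin has come out (value of joint vent_a above 1.35 rad and value of joint pin_a below 0.03 m), for 0.2 s.
2. the pin has been pumped fully out (value of joint pin_a above 0.042 m and value of joint vent_a above 1.35 rad), for 0.2 s.
At the end, for the whole second after the job is handed in: the flat pump's pin is fully out (within 3 mm of 45 mm), its vent arm is shut (beyond 1.35 of 1.571 rad), its plunger is up again (within 3 mm), and the other pump is as it was (plunger up within 4 mm, vent beyond 1.35 rad, pin within 3 mm of fully out) (all of step 2 and value of joint plunger_a below 0.003 m and value of joint plunger_b below 0.004 m and value of joint vent_b above 1.35 rad and value of joint pin_b above 0.042 m); the robot touches nothing.
It fails at once if an indicator pin is touched by the robot (contact force between any of pin_a, pin_b and the fingers above 0.5 N or contact force between any of pin_a, pin_b and the arm above 0.5 N).
It fails at once if the other pump's plunger is pressed (more than 4 mm) or its vent arm pushed open (below 1.35 rad) (value of joint plunger_b above 0.004 m or value of joint vent_b below 1.35 rad).
It fails at once if a bystander is lifted, shoved or tipped (moved more than 30 mm, or tilted more than 0.5 rad) (distance of any of beaker, timer, reagent_bottle, wash_bottle, flask, dish, jar from where it was at the start of the episode above 0.03 m or angle between any of beaker, timer, reagent_bottle, wash_bottle, flask, dish, jar's own z axis and vertical above 0.5 rad).
It also fails if it takes over 61 s, if anything falls off the work surface, if the arm or the gripper's body presses on something with over 40 N, if the wrist force passes 120 N, or if a joint passes its speed limit or range.

## Working session

There is one attempt and no reset: what is moved stays moved. The work goes in short steps, Python scripts to look and compute and a tool call to move; the robot and the scene stay as the last step left them, time stands still between calls to the robot, and variables do not carry over. Pictures are saved under pics/ and viewed, on a budget of 10 in all, crops included, one or two more only if the job needs it, and the job is handed in when it is done.

Besides the shell and the picture viewer there is one more tool, called after ">>>" as a command line: name --argument value ..., lists and objects as JSON in quotes. apply_moves: Moves the arm, as the interface text tells. Its arguments: {"type":"object","properties":{"rows":{"type":"array"},"gripper":{"type":"number"},"newtons":{"type":"number"}},"required":["rows"]}

```bash
ls; mkdir -p pics; python3 - <<'E'
from cell import robot
import cv2,pickle
d={}
for n in("side","top"):
    c=robot.read_camera(n);cv2.imwrite(f"pics/{n}0.png",c["frame"]);d[n]=c
    print(n,c["mtx"].tolist(),c["distortion"],c["R"].tolist(),c["t"])
pickle.dump(d,open("cams0.pkl","wb"))
print(robot.observe())
E
```

```text
pics
side [[525.6490129009395, 0.0, 309.01037986866095], [0.0, 525.6490129009395, 236.26751623008417], [0.0, 0.0, 1.0]] [0.00761217 0.         0.         0.         0.        ] [[0.9402270818261698, -0.3405229995662451, -0.004137797367173408], [-0.17282532569104553, -0.4666526628586776, -0.867390741849767], [0.2934355830509121, 0.8162593821900683, -0.4976104697313539]] [-0.54491248  0.19067167  1.38703977]
top [[499.27506400463966, 0.0, 324.76031843026504], [0.0, 499.27506400463966, 242.7127217395323], [0.0, 0.0, 1.0]] [-0.05801206  0.          0.          0.          0.        ] [[0.006607442832550927, -0.9996862474409577, -0.02416088526172688], [-0.9911212902494678, -0.0033383855625827934, -0.13291893467849236], [0.13279657267205489, 0.02482462203642382, -0.9908323816000889]] [0.00380133 0.56101818 1.15751122]
{'time': 0.1, 'qpos': array([ 9.68020292e-01,  3.42642480e-01,  1.52486440e+00,  1.73145536e-05,
        1.27536981e+00, -1.45984220e-01]), 'qvel': array([-2.08799050e-03,  9.61774655e-05, -2.95292700e-03,  1.91442809e-03,
        2.18871165e-03, -1.45465185e-03]), 'joint_efforts': array([ 1.40511376e-03, -4.32002878e+01, -2.44694817e+01,  7.19459332e-02,
        5.24444610e-02, -4.60434251e-05]), 'tool_pos': array([0.23134307, 0.47091687, 0.22613986]), 'tool_rot': array([-3.14032468e+00, -2.03165823e-04,  2.68479566e+00]), 'contact_force': array([0.24072926, 0.09196885, 0.32633757]), 'torque': array([-0.02373247,  0.03182009,  0.00693082]), 'opening': 0.09171036189434609}
```

View pics/side0.png

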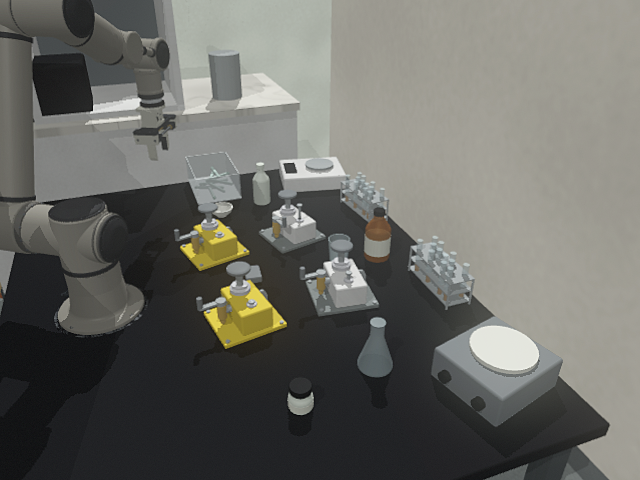

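View pics/top0.png

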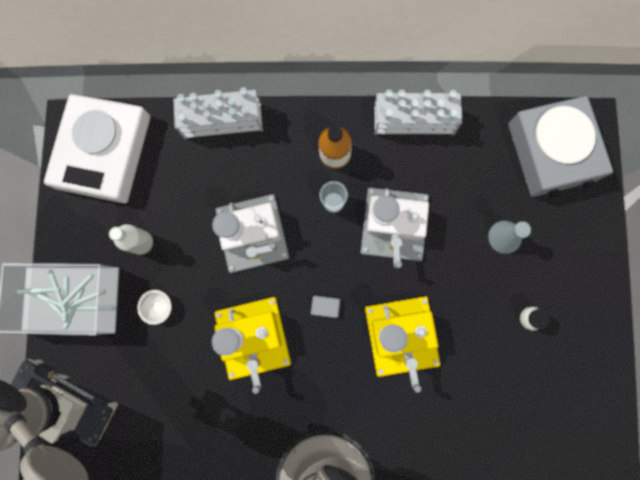

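Four pumps show in the top view. The two yellow ones at (252,340) and (403,335) are not meant. The white one at (250,233) has its arm lying across the front and its pin out, so it is the charged pump. The white one at (395,225) has its arm pointing out and its pin sunk, so it fits pump_a. I'll confirm this in one enlarged crop covering both views.

```bash
python3 - <<'E'
import cv2,numpy as np
t=cv2.imread("pics/top0.png")[180:280,350:450];s=cv2.imread("pics/side0.png")[225:325,290:390]
r=lambda a:cv2.resize(a,(400,400),interpolation=cv2.INTER_CUBIC)
cv2.imwrite("pics/crop.png",np.hstack([r(t),r(s)]))
E
```

```text
(no output)
```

View pics/crop.png

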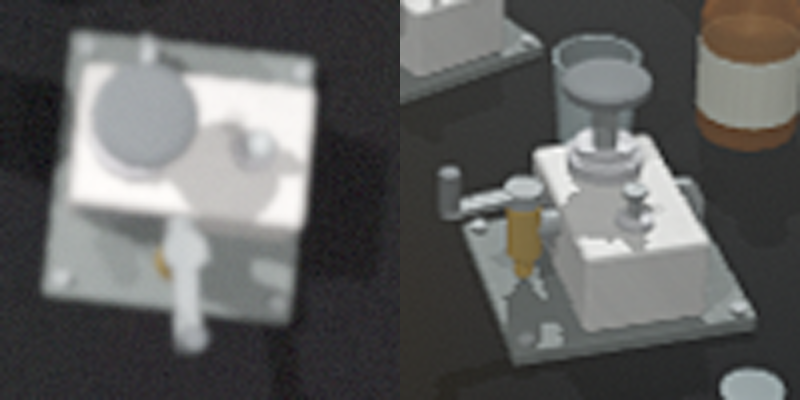

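The crop confirms it. The right white pump has its pin sunk, at top crop (259,143), and its arm pointing out with the knob at about (190,335).

```bash
cat > h.py <<'E'
import cv2,numpy as np,pickle
d=pickle.load(open("cams0.pkl","rb"))
def P(n):c=d[n];return np.c_[c["R"],c["t"]]
def und(n,p):c=d[n];return cv2.undistortPoints(np.array([[p]],float),c["mtx"],c["distortion"])[0,0]
def tri(pt,ps):
    X=cv2.triangulatePoints(P("top"),P("side"),und("top",pt),und("side",ps))[:,0];return X[:3]/X[3]
def atz(n,p,z):
    c=d[n];R=c["R"];C=-R.T@c["t"];r=R.T@np.r_[und(n,p),1];return C+r*(z-C[2])/r[2]
E
python3 - <<'E'
from h import *
np.set_printoptions(precision=4,suppress=True)
T=lambda x,y:(x/4+350-.4,y/4+180-.4)
S=lambda x,y:((x-400)/4+290-.4,y/4+225-.4)
for k,a,b,z in[("plunger",T(146,115),S(607,83),.142),("knob",T(191,335),S(450,172),.112),("pivot",T(185,240),S(523,187),None),("pin",T(259,143),S(635,189),.083)]:
    print(k,tri(a,b), z and (atz("top",a,z),atz("side",b,z)))
c=np.array([atz("top",T(*p),.012)[:2] for p in[(73,35),(315,62),(290,322),(45,295)]])
print(c,c.mean(0)); v=c[0]-c[3]+c[1]-c[2];print("yaw",np.arctan2(v[1],v[0]));v=c[0]-c[1]+c[3]-c[2];print(np.arctan2(-v[0],v[1]))
for n,p in[("beaker",(333,197)),("timer",(325,307)),("bottle",(335,150)),("flask",(505,237))]:print(n,atz("top",p,.04))
for p in[(226,225),(260,216),(252,250)]:print("b",atz("top",p,.13))
E
```

```text
plunger [ 0.6243 -0.1307  0.138 ] (array([ 0.6237, -0.1304,  0.142 ]), array([ 0.6214, -0.1368,  0.142 ]))
knob [ 0.5048 -0.1572  0.111 ] (array([ 0.5052, -0.1572,  0.112 ]), array([ 0.5038, -0.1585,  0.112 ]))
pivot [ 0.5586 -0.1565  0.0873] None
pin [ 0.6162 -0.1989  0.0983] (array([ 0.6195, -0.2014,  0.083 ]), array([ 0.6256, -0.1781,  0.083 ]))
[[ 0.7007 -0.0987]
 [ 0.684  -0.2481]
 [ 0.5226 -0.2294]
 [ 0.5386 -0.0808]] [ 0.6115 -0.1643]
yaw -0.11248954766600329
-0.10923549526335866
beaker [ 0.6723 -0.0127  0.04  ]
timer [0.4082 0.005  0.04  ]
bottle [ 0.7902 -0.0171  0.04  ]
flask [ 0.5759 -0.4242  0.04  ]
b [0.5878 0.2252 0.13  ]
b [0.6083 0.1493 0.13  ]
b [0.5318 0.1652 0.13  ]
```

The cap, knob and pivot triangulations agree with the stated heights to a few mm, and the yaw is about -0.11. I'll close the fingers and move above the start of the vent push.

>>> apply_moves --rows '[{"xyz": [-32, -26, 0], "turn": 0}, {"xyz": [-32, -26, 0], "turn": 0}, {"xyz": [-32, -26, 0], "turn": 0}, {"xyz": [-32, -26, 0], "turn": 0}, {"xyz": [-32, -26, 0], "turn": 0}, {"xyz": [-32, -26, 0], "turn": 0}, {"xyz": [-32, -26, 0], "turn": 0}, {"xyz": [-32, -26, 0], "turn": 0}, {"xyz": [-32, -26, 0], "turn": 0}, {"xyz": [-32, -26, 0], "turn": 0}]' --gripper 0 --newtons 20

```text
time: 1.35
tool_pos: [0.4043, 0.0954, 0.2266]
tool_rot: [-3.142, -0.0, 2.685]
contact_force: [0.3, 0.5, -0.7]
opening: 0.0007
```

>>> apply_moves --rows '[{"xyz": [-32, -26, 0], "turn": 0}, {"xyz": [-32, -26, 0], "turn": 0}, {"xyz": [-32, -26, 0], "turn": 0}, {"xyz": [-32, -26, 0], "turn": 0}, {"xyz": [-32, -26, 0], "turn": 0}, {"xyz": [-33, -26, 0], "turn": 0}]'

```text
time: 2.1
tool_pos: [0.5087, -0.1296, 0.2264]
tool_rot: [3.141, -0.001, 2.685]
contact_force: [0.3, 0.4, -0.9]
opening: 0.0003
```

>>> apply_moves --rows '[{"xyz": [0, 0, 0], "turn": 0.1425}, {"xyz": [0, 0, 0], "turn": 0.1425}, {"xyz": [0, 0, 0], "turn": 0.1425}, {"xyz": [0, 0, 0], "turn": 0.1425}, {"xyz": [0, 0, 0], "turn": 0.1425}, {"xyz": [0, 0, 0], "turn": 0.1425}, {"xyz": [0, 0, 0], "turn": 0.1425}, {"xyz": [0, 0, 0], "turn": 0.1425}, {"xyz": [0, 0, 0], "turn": 0.1425}, {"xyz": [0, 0, 0], "turn": 0.1425}]'

```text
time: 3.35
tool_pos: [0.5082, -0.1283, 0.2263]
tool_rot: [-3.141, -0.0, 1.255]
contact_force: [0.0, 0.3, -0.3]
opening: 0.0002
```

>>> apply_moves --rows '[{"xyz": [4, 3, 25], "turn": 0}, {"xyz": [0, 0, 35], "turn": 0}, {"xyz": [0, 0, 35], "turn": 0}, {"xyz": [0, 0, 0], "turn": 0}]'

```text
time: 3.85
tool_pos: [0.5107, -0.1248, 0.1293]
tool_rot: [-3.135, -0.001, 1.26]
contact_force: [0.2, -0.4, 0.6]
opening: 0.0005
```

```bash
cat > look.py <<'E'
import sys,cv2,numpy as np
from cell import robot
f={n:robot.read_camera(n)["frame"] for n in("top","side")}
r=lambda a:cv2.resize(a,(400,400),interpolation=cv2.INTER_CUBIC)
cv2.imwrite(f"pics/{sys.argv[1]}.png",np.hstack([r(f["top"][180:280,350:450]),r(f["side"][225:325,290:390])]))
o=robot.observe();print(o["time"],o["tool_pos"],o["contact_force"])
E
python3 look.py l1
```

```text
3.95 [ 0.5129343  -0.12567297  0.1323814 ] [ 0.15844893 -0.12059156 -0.01833511]
```

View pics/l1.png

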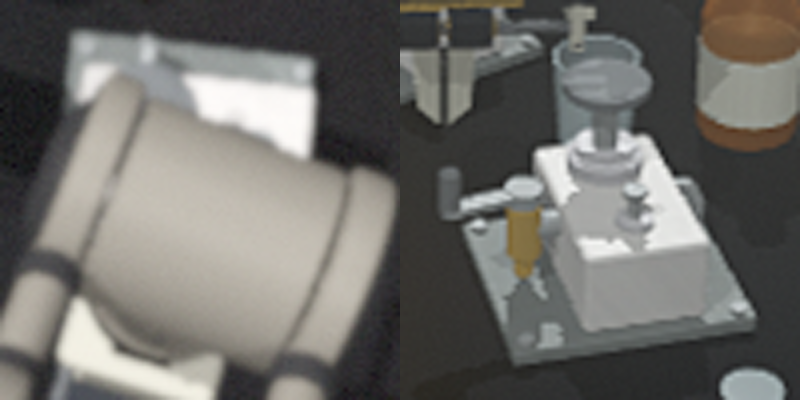

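The view shows the tips at side crop (443,120), clear of and behind the knob at (450,172). I'll descend to z≈0.100 and sweep the arc.

>>> apply_moves --rows '[{"xyz": [0, 0, 16], "turn": 0}, {"xyz": [0, 0, 16], "turn": 0}, {"xyz": [0, 0, 0], "turn": 0}]'

```text
time: 4.32
tool_pos: [0.5128, -0.1256, 0.1005]
tool_rot: [3.141, -0.0, 1.26]
contact_force: [-0.1, 0.9, 0.0]
opening: 0.0002
```

>>> apply_moves --rows '[{"xyz": [-8.3, -2, 0], "turn": -0.157}, {"xyz": [-8.3, -2, 0], "turn": -0.157}, {"xyz": [-8.3, -2, 0], "turn": -0.157}, {"xyz": [-8.3, -2, 0], "turn": -0.157}, {"xyz": [-8.3, -2, 0], "turn": -0.157}, {"xyz": [-8.3, -2, 0], "turn": -0.157}]'

```text
time: 5.08
tool_pos: [0.5051, -0.1747, 0.1015]
tool_rot: [3.141, 0.001, 2.207]
contact_force: [-2.0, 1.0, -1.1]
opening: 0.0004
```

>>> apply_moves --rows '[{"xyz": [-8.3, -2, 0], "turn": -0.157}, {"xyz": [-8.3, -2, 0], "turn": -0.157}, {"xyz": [-8.3, -2, 0], "turn": -0.157}, {"xyz": [-8.3, -2, 0], "turn": -0.157}, {"xyz": [-8.3, -2, 0], "turn": -0.157}, {"xyz": [0, 0, 0], "turn": 0}]'

```text
time: 5.82
tool_pos: [0.5319, -0.2061, 0.1012]
tool_rot: [-3.141, -0.0, 2.988]
contact_force: [-4.2, 0.1, 2.3]
opening: 0.0004
```

```bash
python3 look.py l2
```

```text
5.925 [ 0.53192727 -0.20610426  0.1010414 ] [-4.43096117  0.73819297  3.56535912]
```

View pics/l2.png

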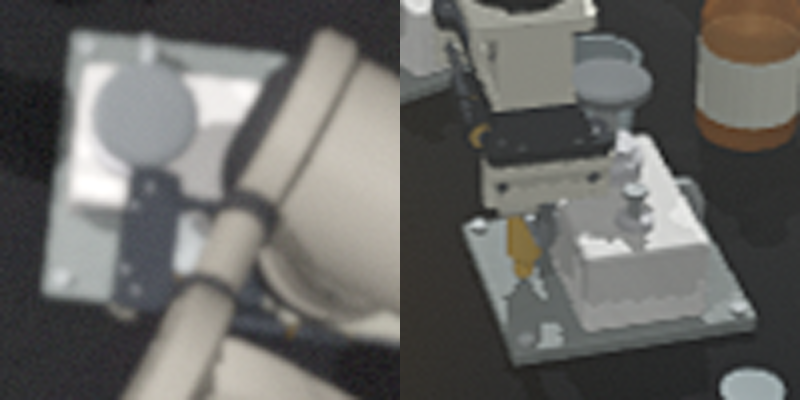

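The arm looks to be round and the force is up to about 4 N. I'll nudge it a little further, then back off and lift clear.

>>> apply_moves --rows '[{"xyz": [-2, 0, 0], "turn": 0}, {"xyz": [-1, 0, 0], "turn": 0}]'

```text
time: 6.18
tool_pos: [0.5326, -0.2063, 0.1008]
tool_rot: [-3.141, -0.005, 2.986]
contact_force: [-15.0, 0.6, 10.4]
opening: 0.0005
```

>>> apply_moves --rows '[{"xyz": [10, 0, 0], "turn": 0}, {"xyz": [15, 0, 0], "turn": 0}, {"xyz": [0, 0, -30], "turn": 0}, {"xyz": [0, 0, -40], "turn": 0}, {"xyz": [40, 0, 0], "turn": 0}, {"xyz": [40, 0, 0], "turn": 0}, {"xyz": [40, 0, 0], "turn": 0}, {"xyz": [0, 0, 0], "turn": 0}]'

```text
time: 7.18
tool_pos: [0.3903, -0.1836, 0.1704]
tool_rot: [-3.141, 0.001, 2.985]
contact_force: [0.4, -0.2, 0.7]
opening: 0.0008
```

```bash
python3 look.py l3
```

```text
7.275 [ 0.39278893 -0.18468982  0.17060279] [-0.11773547  0.1951172   0.08160027]
```

View pics/l3.png

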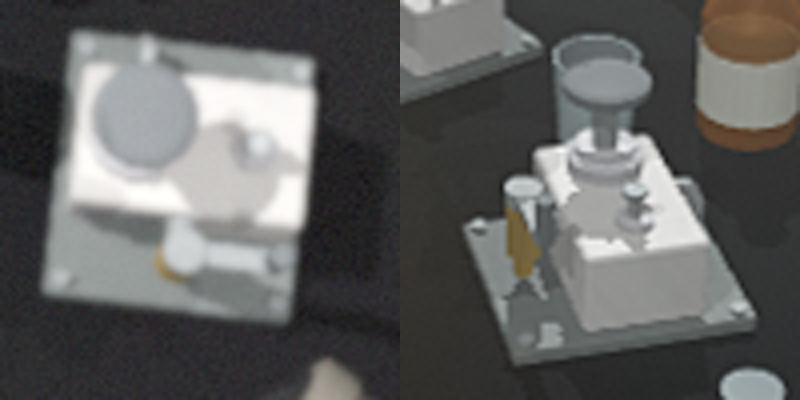

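The arm now lies across the front, from (183,245) to (278,260) in the top crop, parallel to the plate. The force climbed to 15 N there, so it is at its stop. The pin is still sunk. Next I'll move over the plunger cap.

>>> apply_moves --rows '[{"xyz": [-36, 14.5, 0], "turn": 0}, {"xyz": [-36, 14.5, 0], "turn": 0}, {"xyz": [-36, 14.5, 0], "turn": 0}, {"xyz": [-36, 14.5, 0], "turn": 0}, {"xyz": [-36, 14.5, 0], "turn": 0}, {"xyz": [-38, 14.5, 0], "turn": 0}, {"xyz": [0, 0, 15], "turn": 0}, {"xyz": [0, 0, 0], "turn": 0}]'

```text
time: 8.28
tool_pos: [0.6196, -0.1312, 0.1524]
tool_rot: [3.141, -0.004, 2.987]
contact_force: [-0.5, 0.2, -0.7]
opening: 0.0005
```

>>> apply_moves --rows '[{"xyz": [0, 0, 15], "turn": 0}, {"xyz": [0, 0, 13], "turn": 0}, {"xyz": [0, 0, 8], "turn": 0}, {"xyz": [0, 0, 2], "turn": 0}, {"xyz": [0, 0, 0], "turn": 0}]'

```text
time: 8.9
tool_pos: [0.621, -0.1323, 0.1201]
tool_rot: [-3.141, 0.004, 2.986]
contact_force: [-4.5, 1.7, 19.5]
opening: 0.0002
```

The stop is reached: z is 0.120 and the force is 19.5 N, against an 11 N spring. I'll repeat full strokes.

>>> apply_moves --rows '[{"xyz": [0, 0, -18], "turn": 0}, {"xyz": [0, 0, -15], "turn": 0}, {"xyz": [0, 0, 0], "turn": 0}, {"xyz": [0, 0, 0], "turn": 0}, {"xyz": [0, 0, 13], "turn": 0}, {"xyz": [0, 0, 12], "turn": 0}, {"xyz": [0, 0, 8], "turn": 0}, {"xyz": [0, 0, 0], "turn": 0}, {"xyz": [0, 0, 0], "turn": 0}]'

```text
time: 10.02
tool_pos: [0.6211, -0.132, 0.1201]
tool_rot: [-3.141, 0.004, 2.987]
contact_force: [-7.9, 2.0, 27.1]
opening: 0.0003
```

>>> apply_moves --rows '[{"xyz": [0, 0, -18], "turn": 0}, {"xyz": [0, 0, -15], "turn": 0}, {"xyz": [0, 0, 0], "turn": 0}, {"xyz": [0, 0, 0], "turn": 0}, {"xyz": [0, 0, 13], "turn": 0}, {"xyz": [0, 0, 12], "turn": 0}, {"xyz": [0, 0, 8], "turn": 0}, {"xyz": [0, 0, 0], "turn": 0}, {"xyz": [0, 0, 0], "turn": 0}]'

```text
time: 11.15
tool_pos: [0.6211, -0.1318, 0.1201]
tool_rot: [-3.141, 0.004, 2.987]
contact_force: [-6.8, 2.3, 26.4]
opening: 0.0005
```

>>> apply_moves --rows '[{"xyz": [0, 0, -18], "turn": 0}, {"xyz": [0, 0, -15], "turn": 0}, {"xyz": [0, 0, 0], "turn": 0}, {"xyz": [0, 0, 0], "turn": 0}, {"xyz": [0, 0, 13], "turn": 0}, {"xyz": [0, 0, 12], "turn": 0}, {"xyz": [0, 0, 8], "turn": 0}, {"xyz": [0, 0, 0], "turn": 0}, {"xyz": [0, 0, 0], "turn": 0}]'

```text
time: 12.28
tool_pos: [0.6211, -0.1318, 0.1201]
tool_rot: [-3.141, 0.004, 2.987]
contact_force: [-7.6, 1.9, 26.2]
opening: 0.0007
```

>>> apply_moves --rows '[{"xyz": [0, 0, -18], "turn": 0}, {"xyz": [0, 0, -15], "turn": 0}, {"xyz": [0, 0, 0], "turn": 0}, {"xyz": [0, 0, 0], "turn": 0}, {"xyz": [0, 0, 13], "turn": 0}, {"xyz": [0, 0, 12], "turn": 0}, {"xyz": [0, 0, 8], "turn": 0}, {"xyz": [0, 0, 0], "turn": 0}, {"xyz": [0, 0, 0], "turn": 0}]'

```text
time: 13.4
tool_pos: [0.6211, -0.1318, 0.1201]
tool_rot: [-3.141, 0.004, 2.987]
contact_force: [-7.9, 1.7, 26.9]
opening: 0.0005
```

>>> apply_moves --rows '[{"xyz": [0, 0, -18], "turn": 0}, {"xyz": [0, 0, -15], "turn": 0}, {"xyz": [0, 0, 0], "turn": 0}, {"xyz": [0, 0, 0], "turn": 0}, {"xyz": [0, 0, 13], "turn": 0}, {"xyz": [0, 0, 12], "turn": 0}, {"xyz": [0, 0, 8], "turn": 0}, {"xyz": [0, 0, 0], "turn": 0}, {"xyz": [0, 0, 0], "turn": 0}]'

```text
time: 14.52
tool_pos: [0.621, -0.1319, 0.1201]
tool_rot: [-3.141, 0.004, 2.987]
contact_force: [-7.7, 2.4, 27.0]
opening: 0.0002
```

>>> apply_moves --rows '[{"xyz": [0, 0, -20], "turn": 0}, {"xyz": [0, 0, -40], "turn": 0}, {"xyz": [0, 0, -20], "turn": 0}, {"xyz": [40, 0, 0], "turn": 0}, {"xyz": [40, 0, 0], "turn": 0}, {"xyz": [40, 0, 0], "turn": 0}, {"xyz": [40, 0, 0], "turn": 0}, {"xyz": [40, 0, 0], "turn": 0}, {"xyz": [30, 0, 0], "turn": 0}, {"xyz": [0, 0, 0], "turn": 0}]'

```text
time: 15.78
tool_pos: [0.3914, -0.0956, 0.1958]
tool_rot: [3.141, -0.002, 2.986]
contact_force: [-0.1, -0.1, 0.1]
opening: 0.0007
```

```bash
python3 look.py l4
```

```text
15.875 [ 0.39364854 -0.09639624  0.19626982] [ 0.43654964 -0.30530986  0.36523542]
```

View pics/l4.png

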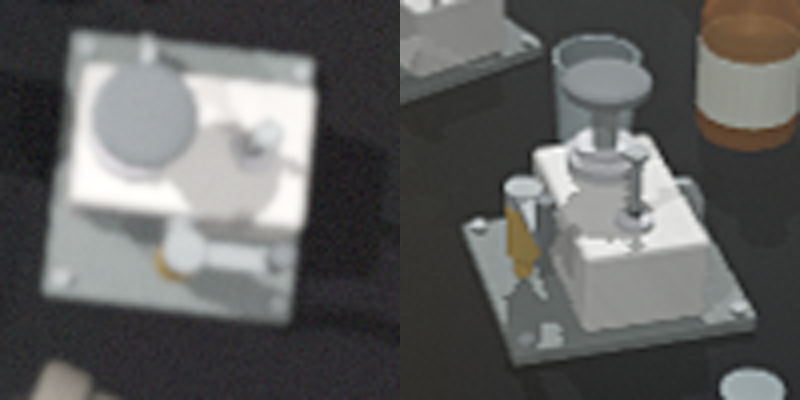

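The pin has risen from side crop row 187 to 152. I'll compute how high that is.

```bash
python3 - <<'E'
from h import *
np.set_printoptions(precision=4,suppress=True)
T=lambda x,y:(x/4+350-.4,y/4+180-.4)
S=lambda x,y:((x-400)/4+290-.4,y/4+225-.4)
print(tri(T(259,143),S(635,189)),tri(T(266,132),S(637,151)))
for z in(.078,.083,.09,.1,.11,.12,.128):
    o=[]
    for n,b in(("side",(290,225,400)),("top",(350,180,0))):
        c=d[n];q=cv2.projectPoints(np.array([[.616,-.2,z]]),cv2.Rodrigues(c["R"])[0],c["t"],c["mtx"],c["distortion"])[0].ravel();o+=[(q[0]-b[0]+.4)*4+b[2],(q[1]-b[1]+.4)*4]
    print(z,np.array(o))
from cell import robot
f=robot.read_camera("side")["frame"]
a=cv2.resize(f[250:290,335:365],None,fx=13,fy=13,interpolation=cv2.INTER_CUBIC)
b=cv2.resize(f[195:235,285:315],None,fx=13,fy=13,interpolation=cv2.INTER_CUBIC)
cv2.imwrite("pics/pins.png",np.hstack([a,b]))
E
```

```text
[ 0.6162 -0.1989  0.0983] [ 0.6169 -0.1984  0.1269]
0.078 [634.7648 215.8584 255.3608 150.453 ]
0.083 [635.0191 209.4769 256.6705 148.8666]
0.09 [635.3767 200.5037 258.523  146.6226]
0.1 [635.8909 187.6049 261.2085 143.3697]
0.11 [636.4089 174.6114 263.9408 140.0598]
0.12 [636.9308 161.5219 266.7212 136.6915]
0.128 [637.3512 150.9804 268.981  133.9537]
```

View pics/pins.png

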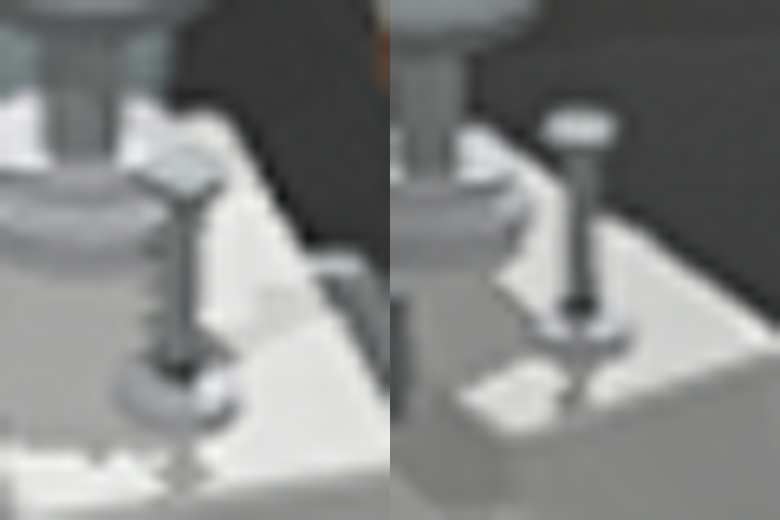

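The pin tops out at about 0.127–0.128 m and its dark ring clears the collar, just as on the charged pump. The plunger is up and the vent is shut, so I'll hand in.

```bash
python3 -c "
from cell import robot
print(robot.hand_in())"
```

```text
the job is handed in; nothing more can be done
None
```

I pumped up the flat pump, the right-hand white one, and handed the job in at about 16 s of the 61 s allowed; the hand-in gave no verdict.

**What I did:** I pushed the vent arm round with closed fingertips until it met its stop, where the force rose to 15 N. Then I gave the plunger six strokes down to its stop, letting it all the way up after each one. The TCP height at the bottom was 0.120 m, with about 20–27 N at the stop.

**Last checks:**
- **Pin:** its top stands at 0.127 m, against 0.128 m for fully out. The dark ring clears the collar, as it does on the charged pump.
- **Vent and plunger:** the arm lies across the front and the plunger is up.
- **Other things:** the arm is clear of everything, and no contact with the pins, the other pump or the glassware was seen. I did not re-measure every bystander or the other pump's plunger and vent arm at the end, only its pin.

**One mismatch:** before pumping, the pin top triangulated at about 0.098 m, so it started roughly 15 mm out rather than fully sunk. That is within the stated 0–20 mm.

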